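Fit the exchangeable block in a heated shaker and lock it with the ejector levers

ROBOT

A 7-joint arm with a two-finger parallel gripper is mounted at the origin on the work surface. World frame = base frame: x ahead of the robot, y to its left, z up, the work surface at z = 0. Lengths are in m, angles in rad, forces in N, time in s.
With the tool pointing down it reaches from about 0.425 to 0.95 m from the base axis. Payload 4.7 kg.
Tool frame: the origin (TCP) lies on the centre line of the jaws, within the pads' length; the fingertips stand robot.nose_length ahead of it and the grasp point (between the pads) lies 8 mm behind it (robot.nose_length is the distance from the TCP to the fingertips, in m); z points along the fingers, x is the direction in which the jaws open and shut, and the axes are right-handed (so a half turn about z gives the same grasp; the last joint's range is limited). The gripper opens to 85 mm and grips with 20 to 120 N. Pads are 22 mm wide; open, the fingers measure 114 mm over their backs; the gripper's body (76 mm by 85 mm) begins 54 mm behind the grasp point. The pads swing forward as they close: fully open they stand 13 mm farther back than shut.
Start: joints at [1.31, 0.469, -0.049, 1.532, 0.024, 1.141, -0.082], TCP at [0.155, -0.657, 0.242] pointing down, gripper open.
Joint ranges: [-2.59, 2.59], [-0.33, 1.99], [-1.39, 1.29], [0.1, 2.45], [-1.04, 4.18], [0.21, 1.99], [-2.66, 2.66]. Speed limits (rad/s): [2.57, 2.57, 3.14, 3.14, 3.14, 3.14, 3.14].

INTERFACE

Orientations are given as [roll, pitch, yaw] about the fixed x, y, z axes, in that order (R = Rz(yaw) Ry(pitch) Rx(roll)).
In Python, from plant import robot gives the robot as it stands. Calls block until the motion is done:
- robot.goto(position, orientation): joint-space move of the TCP to a pose.
- robot.move_straight(position, vel=0.15, attitude=None, contact_N=None): straight line of the TCP; attitude=None keeps the orientation; vel is the mean speed in m/s. With contact_N (N) it stops when the force on the tool has changed by that much, and returns True; else False.
- robot.move_joints(angles): joint-space move.
- robot.grip(opening, strength=None): opening from 0.0 (shut) to 1.0 (fully open); strength is the grip in N (None keeps the last); returns when the fingers have stopped.
- robot.sleep(seconds).
- robot.inverse_kinematics(position, orientation): joint angles nearest the present ones, or None.
- robot.sense(): the state.
- robot.grab_frame(name): name is "side" or "top" or "wrist"; returns a dict with "image" (480x640x3 uint8, red, green, blue), "range_z" (480x640 float32, m along the optical axis (not along the pixel's ray), 0 where there is no reading), "fx", "fy", "cx", "cy" (pixels), "R" (3x3) and "t" (3): a world point X has camera coordinates R X + t. Camera axes: x right, y down, z forward; pixel columns grow to the right and rows downward; lengths in m; the calibration is good to about 2 mm. A picture is of the moment at which its call begins.
A pose or a line that the arm cannot do raises robot.IKError and nothing moves.
- robot.close_job(): hands the job in, once; it reports no verdict.
The state is a dict: "t": time; "joint_pos": joint angles; "joint_velocities": joint speeds; "effort": joint torques, N m; "tcp_pos": TCP position; "tcp_rot": TCP orientation; "wrist_force": force on the tool from outside, world axes, zero at the start; "torque": the same for the moment, N m; "opening": opening from 0.0 (shut) to 1.0 (fully open).
Only numpy, scipy, OpenCV 4.12 (cv2) and the standard library are available. Lean on these libraries where they do the work, as an engineer would, in place of code of your own. Each camera call takes 0.05 s, during which the arm holds its last target. There are 200 camera calls.

TASK

Change the heated shaker over for the big sample tubes: take the aluminium block with the five large wells by its black grip, let it down into the shaker's pocket the right way round and work it about until its notch drops over the key, then swing both ejector levers inward so that the block is fully home and locked. Any lever that stands in the way must first be swung outward. Lower the block, do not drop it, and leave the other block, the glassware and everything else on the bench where it stands.

Things in the scene. Friction and masses are not known exactly. Their poses are not given: they have to be found in the camera images.
- shaker: Heated shaker, white housing 85 mm high, fixed. Origin: at bench level under the centre of its pocket. x points away from its sloping control panel, z up. The housing spans x -125 to 85 mm, y +-105 mm. The pocket in its top is 67 mm (x) by 95 mm (y), 28 mm deep, its floor 57 mm above the bench. A black-tipped ejector lever stands at each end (+y left, -y right) of the pocket.
- seat (a point): Centre of the pocket's floor, axes as the shaker's. The block is fully home when its origin is here and its axes lie along these. While a lever is out, its toe sticks up from the floor by 12 mm x sine of its angle and carries that end of the block; swinging the lever in lets the block down.
- key (a point): Top centre of the fixed locating key in the pocket, 14 mm above its floor, axes as the shaker's. The key stands against the middle of the pocket's -x wall: 14 mm wide (y), reaching 13.2 mm out from the wall (x = -33.5 to -20.3 mm from the pocket's centre).
- block: The aluminium block to fit, 62 (x) x 90 (y) x 48 mm high, 0.5 kg, five 19 mm wells in its top. Origin: centre of its underside, z up. An upright notch in the middle of its -x side (the side with two wells) runs its full height, 16 mm wide, 12 mm deep. A black grip stands on its top's middle: 14 mm thick (x), 40 mm long (y), 48 to 86 mm above the underside. Starts left or right of the shaker.
- block_notch (a point): Middle of the block's notch at the level of the underside (25 mm from the block's origin towards its -x); axes as the block's. 14 mm above the pocket's floor while the block lies on the key, under 8 mm once the notch is over the key.
- lever_left (a joint): Angle in rad of the ejector lever at the pocket's +y end: 0 = upright, swung in, nose over the block's end; grows outward (top towards +y) to its stop at 0.6. Hinge along the shaker's x. Stays where left, about 1 N at the pad moves it. Starts from 0 to 0.55; the block passes it from 0.36 on. Bar 12 mm wide (x), 6 mm thick; the nose reaches 14 mm inward, 52 to 60 mm above the hinge.
- lever_right (a joint): The same lever mirrored at the pocket's -y end: 0 = upright, swung in; grows as its top swings outward (towards -y), stop at 0.6. Starts from 0 to 0.55 as well.
- lever_left_hinge (a point): Hinge of the left lever: 52 mm from the pocket's centre towards +y, 2.5 mm below the pocket's floor.
- lever_right_hinge (a point): Hinge of the right lever: 52 mm from the pocket's centre towards -y, 2.5 mm below the pocket's floor.
- lever_left_pad (a point): Centre of the left lever's black thumb pad at its top, 22 (x) x 10 (y) x 20 mm (z); 86 mm above the hinge and 2 mm outward of its line when upright. Its axes turn with the lever.
- lever_right_pad (a point): Centre of the right lever's black thumb pad, the same mirrored.
- spare_block: Bystander: the other block, same outside size, notch and grip, but with many small wells of 8 mm. Stands on the bench on the other side of the shaker. Origin: centre of its underside.
- amber_bottle: Bystander: amber glass bottle, 86 mm diameter, 200 mm high. Origin: centre of its underside.
- wash_bottle: Bystander: clear plastic bottle, 60 mm diameter, 170 mm high. Origin: centre of its underside.
- beaker: Bystander: glass beaker, 68 mm diameter, 85 mm high. Origin: centre of its underside.
- conical_flask: Bystander: conical glass flask, 74 mm diameter at the foot, 112 mm high. Origin: centre of its underside.
- vial_rack: Bystander: grey rack of capped vials, 64 x 150 x 61 mm high. Origin: centre of its underside.
- tip_box: Bystander: closed box of pipette tips, 82 x 118 x 70 mm high. Origin: centre of its underside.
- sample_jar: Bystander: plastic jar, 64 mm diameter, 75 mm high. Origin: centre of its underside.
Not all that is in view belongs to the job. Leave any green or red look-alike of the block alone.

How it is judged:
On the way:
1. the five-well block is down in the pocket with its notch over the key (z of block_notch in the frame of seat below 0.01 m and horizontal distance between block and seat below 0.007 m), for 0.2 s.
At the end, for the whole second after the job is handed in: The five-well block is home in the shaker's pocket, notch over the key: its underside less than 2 mm above the pocket's floor, within 5 mm of its centre and level within 0.04 rad, at rest; both levers are swung in to less than 0.1 rad (z of block in the frame of seat below 0.002 m and horizontal distance between block and seat below 0.005 m and angle between the z axis of block and the z axis of seat, either way round below 0.04 rad and value of joint each of lever_left, lever_right below 0.1 rad and linear speed of block below 0.02 m/s and angular speed of block below 0.1 rad/s); the robot touches nothing.
It fails at once if the block was dropped (moving freely faster than 0.7 m/s, as after falling 25 mm) (contact force between block and the fingers below 0.05 N and linear speed of block above 0.7 m/s).
It fails at once if the other block was shifted by more than 30 mm or knocked over (distance of spare_block from where it was at the start of the episode above 0.03 m or angle between spare_block's own z axis and vertical above 0.5 rad).
It fails at once if one of the bottles was shifted by more than 30 mm or knocked over (distance of any of amber_bottle, wash_bottle from where it was at the start of the episode above 0.03 m or angle between any of amber_bottle, wash_bottle's own z axis and vertical above 0.5 rad).
It fails at once if the beaker or the flask was shifted by more than 30 mm or knocked over (distance of any of beaker, conical_flask from where it was at the start of the episode above 0.03 m or angle between any of beaker, conical_flask's own z axis and vertical above 0.5 rad).
It fails at once if the vial rack, tip box or jar was shifted by more than 30 mm or knocked over (distance of any of vial_rack, tip_box, sample_jar from where it was at the start of the episode above 0.03 m or angle between any of vial_rack, tip_box, sample_jar's own z axis and vertical above 0.5 rad).
It also fails if it takes over 67 s, if anything falls off the work surface, if the arm or the gripper's body presses on something with over 40 N, if the wrist force passes 120 N, or if a joint passes its speed limit or range.

## Working session

There is one attempt and no reset: what is moved stays moved. The work goes in short steps, each a Python script; the robot and the scene stay as the last script left them, time stands still between calls to the robot, and variables do not carry over. Pictures are saved under pics/ and viewed, about 8 in all and at most 12, crops included, and the job is handed in when it is done.

```bash
ls; mkdir -p pics; python3 - <<'E'
from plant import robot
import cv2,numpy as np
for n in("top","side"):
    f=robot.grab_frame(n); cv2.imwrite(f"pics/{n}0.png",f["image"][...,::-1]); np.savez(f"{n}0.npz",**f)
    print(n,f["fx"],f["cx"],f["cy"],(-f["R"].T@f["t"]).round(3),f["R"].round(2).tolist())
s=robot.sense();print(s["t"],s["tcp_pos"],s["tcp_rot"],s["opening"],robot.nose_length)
E
```

```text
pics
top 542.9533821467301 314.1493710562239 241.25667517741311 [ 0.209 -0.022  1.688] [[0.08, -1.0, -0.0], [-0.97, -0.08, -0.21], [0.21, 0.02, -0.98]]
side 473.54458866882044 316.47463001311735 240.8192570887438 [0.017 0.96  0.925] [[-0.88, -0.47, -0.02], [-0.27, 0.54, -0.8], [0.39, -0.7, -0.6]]
0.1 [ 0.15496442 -0.65644514  0.241359  ] [ 3.14153206e+00  1.78472016e-03 -1.33897458e+00] 1.0000271612814233 0.011
```

View pics/top0.png

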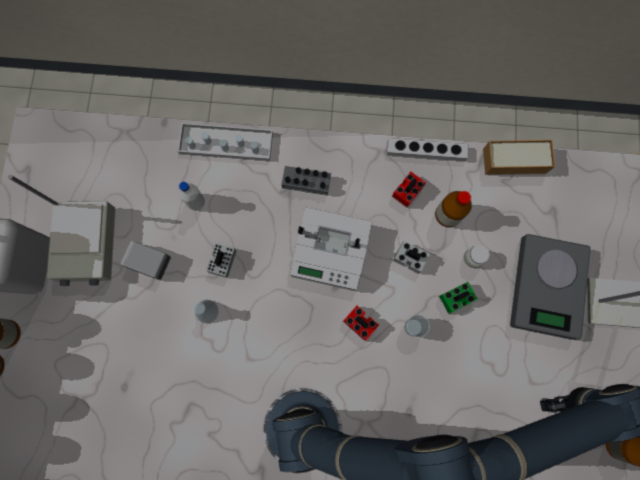

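View pics/side0.png

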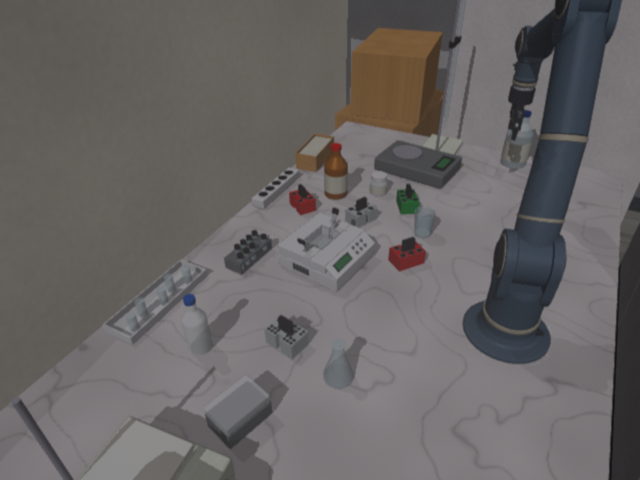

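Candidates in the top view: the grey block at (410,256), the grey block at (222,260) whose many small wells make it the spare, red ones at (408,188) and (361,322), and a green one at (458,297). I choose (410,256) and will check it in a close crop.

```bash
cat > h.py <<'E'
import numpy as np
def pix(f,u,v,z):
    """world point where the ray through pixel (u,v) meets height z"""
    R,t=f["R"],f["t"]; c=-R.T@t
    d=R.T@np.array([(u-f["cx"])/f["fx"],(v-f["cy"])/f["fy"],1.])
    return c+d*(z-c[2])/d[2]
def cloud(f):
    v,u=np.mgrid[0:480,0:640]; Z=f["range_z"]
    P=np.stack([(u-f["cx"])/f["fx"]*Z,(v-f["cy"])/f["fy"]*Z,Z],-1)
    W=(P-f["t"])@f["R"]; W[Z==0]=np.nan
    return W
E
python3 - <<'E'
import cv2,numpy as np
im=cv2.imread("pics/top0.png")
c=cv2.resize(im[200:300,282:442],None,fx=5,fy=5,interpolation=cv2.INTER_CUBIC);cv2.imwrite("pics/c1.png",c)
from h import *
f=np.load("top0.npz");W=cloud(f)
for n,(u0,u1,v0,v1) in dict(block=(390,432,236,278),shaker=(285,375,200,295)).items():
    P=W[v0:v1,u0:u1].reshape(-1,3);P=P[~np.isnan(P[:,0])]
    for lo,hi in((.04,.054),(.079,.09),(.056,.079),(.1,.16)):
        q=P[(P[:,2]>lo)&(P[:,2]<hi)]
        if len(q)>5:
            r=cv2.minAreaRect((q[:,:2]*1000).astype(np.float32)); print(n,lo,hi,len(q),q.mean(0).round(4),np.round(r[0],1),np.round(r[1],1),round(r[2],1))
E
```

```text
block 0.04 0.054 439 [ 0.5375 -0.2957  0.0473] [ 538.5 -296.4] [89.  64.6] 66.9
block 0.079 0.09 58 [ 0.5383 -0.2951  0.0843] [ 538.  -295.9] [38.3 15.3] 66.0
block 0.056 0.079 34 [ 0.5323 -0.2927  0.0677] [ 528.5 -295.7] [78.8 33. ] 69.1
shaker 0.04 0.054 283 [ 0.5143 -0.0414  0.0506] [513.4 -41.3] [209.5 160.5] 81.9
shaker 0.079 0.09 2697 [ 0.5505 -0.0476  0.0842] [547.7 -46.2] [209.8 192.8] 82.1
shaker 0.056 0.079 1362 [ 0.5057 -0.0405  0.0675] [538.7 -45.1] [209.7 212.7] 82.5
shaker 0.1 0.16 134 [ 0.56   -0.0271  0.1267] [559.4 -34.5] [183.3  21.3] 81.9
```

View pics/c1.png

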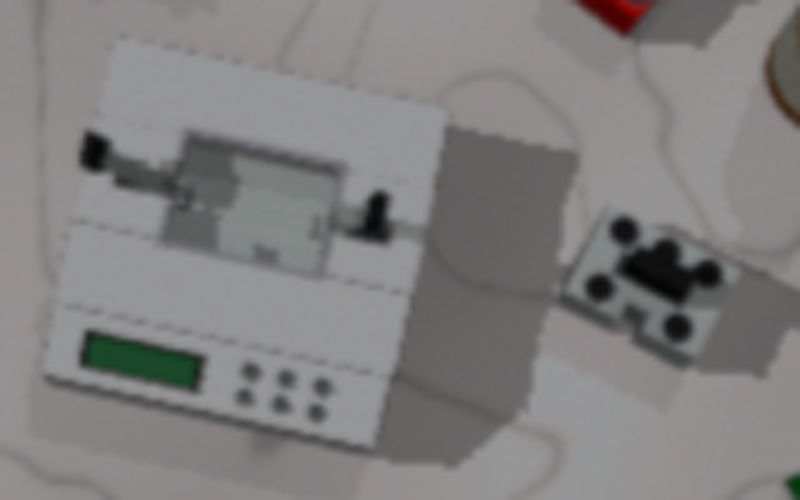

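The crop confirms the block at (410,256): five large wells, and a notch on its robot-facing side at crop (635,315). The pocket's key side faces the control panel. The left lever's pad, at crop (95,150), is well out, and the right one at (378,215) looks nearly upright. Next I'll get a closer wrist view.

```bash
python3 - <<'E'
from plant import robot
from h import *
import cv2
f=dict(np.load("top0.npz"));W=cloud(f)
for y in(-23.5,156.5,-8,172):
  for p in((.538,-.296,.1),(.558,-.048,.15),(.538,-.296,.3),(.558,-.048,.3)):
    q=robot.inverse_kinematics(p,[np.pi,0,np.radians(y)]); print(y,p,None if q is None else np.round(q,2))
robot.goto([.50,-.10,.36],[np.pi,0,np.radians(-8)])
f=robot.grab_frame("wrist");cv2.imwrite("pics/w1.png",f["image"][...,::-1]);np.savez("w1.npz",**f)
s=robot.sense();print(s["t"],s["tcp_pos"],s["wrist_force"],(-f["R"].T@f["t"]).round(3))
E
```

```text
-23.5 (0.538, -0.296, 0.1) [ 0.74  0.56 -0.42  1.8   0.29  0.85 -0.23]
-23.5 (0.558, -0.048, 0.15) [ 0.49  0.46 -0.62  1.88  0.33  0.91 -0.7 ]
-23.5 (0.538, -0.296, 0.3) [ 0.76  0.36 -0.44  1.59  0.16  1.22 -0.12]
-23.5 (0.558, -0.048, 0.3) [ 0.57  0.31 -0.71  1.71  0.21  1.2  -0.6 ]
156.5 (0.538, -0.296, 0.1) [-0.28  0.81  1.11  1.86 -0.85  1.04 -2.37]
156.5 (0.558, -0.048, 0.15) [ 0.83  0.69 -1.18  1.86  0.72  1.1   2.11]
156.5 (0.538, -0.296, 0.3) [-0.38  0.59  1.27  1.66 -0.58  1.33 -2.57]
156.5 (0.558, -0.048, 0.3) [ 0.87  0.47 -1.17  1.69  0.45  1.29  2.34]
-8 (0.538, -0.296, 0.1) [ 0.78  0.57 -0.47  1.79  0.33  0.86  0.01]
-8 (0.558, -0.048, 0.15) [ 0.51  0.47 -0.66  1.88  0.35  0.92 -0.45]
-8 (0.538, -0.296, 0.3) [ 0.8   0.37 -0.49  1.59  0.18  1.23  0.13]
-8 (0.558, -0.048, 0.3) [ 0.59  0.32 -0.73  1.7   0.22  1.21 -0.34]
172 (0.538, -0.296, 0.1) [-0.28  0.81  1.11  1.86 -0.85  1.04 -2.1 ]
172 (0.558, -0.048, 0.15) [ 0.83  0.69 -1.18  1.86  0.72  1.1   2.38]
172 (0.538, -0.296, 0.3) [-0.32  0.51  1.12  1.65 -0.47  1.28 -2.4 ]
172 (0.558, -0.048, 0.3) [ 0.87  0.47 -1.17  1.69  0.45  1.29  2.61]
2.5167 [ 0.49991296 -0.10130168  0.3596669 ] [ 0.52400221 -0.50470147  0.34226313] [ 0.513 -0.017  0.491]
```

View pics/w1.png

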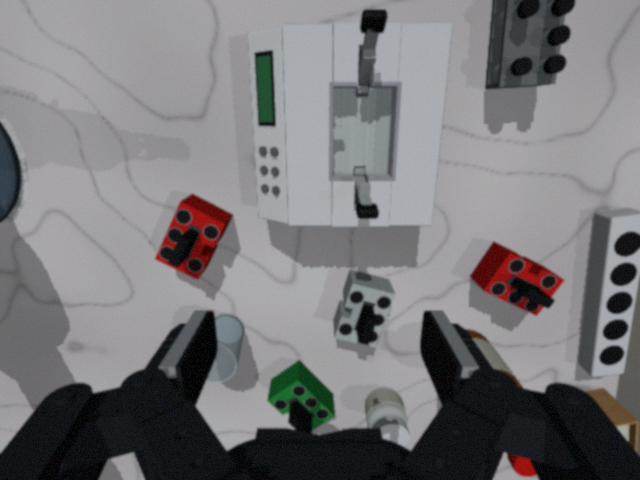

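The wrist view shows the pocket at (365,131), the left lever pad at (373,20), the right pad at (367,211) and the block at (365,310). Now I'll measure from the depth cloud and an enlarged crop.

```bash
python3 - <<'E'
from h import *
import cv2
f=dict(np.load("w1.npz"));W=cloud(f)
cv2.imwrite("pics/c2.png",cv2.resize(f["image"][0:230,240:460,::-1],None,fx=2.6,fy=2.6,interpolation=cv2.INTER_CUBIC)[:600])
def rect(n,u0,u1,v0,v1,lo,hi):
    P=W[v0:v1,u0:u1].reshape(-1,3);q=P[(P[:,2]>lo)&(P[:,2]<hi)]
    r=cv2.minAreaRect((q[:,:2]*1000).astype(np.float32)); print(n,len(q),(q.mean(0)*1000).round(1),np.round(r[0],1),np.round(r[1],1),round(r[2],1))
rect("blocktop",330,400,265,355,.04,.053)
rect("grip",330,400,265,355,.078,.09)
rect("floor",325,405,78,185,.05,.0625)
rect("top",270,460,15,230,.08,.09)
rect("padL",350,395,0,60,.11,.17); rect("padR",345,390,175,222,.11,.17)
# pocket opening: pixels enclosed, below the top plane
Z=W[...,2]; m=((Z<.079)|(Z>.092)).astype(np.uint8); m[:76]=0;m[188:]=0;m[:,:322]=0;m[:,408:]=0
v,u=np.nonzero(m); print(u.min(),u.max(),v.min(),v.max())
# ray-plane at z=.085 of hole boundary
m[:84+0,]=m[:84]; 
H=np.array([pix(f,a,b,.085)[:2]*1000 for a,b in zip(u,v)],np.float32);r=cv2.minAreaRect(H);print("hole",np.round(r[0],1),np.round(r[1],1),r[2])
E
```

```text
blocktop 2027 [ 538.9 -284.8   48.3] [ 538.2 -292.4] [91.7 62.6] 67.0
grip 336 [ 537.9 -290.1   85.4] [ 538. -292.] [40.4 14.4] 67.4
floor 4975 [560.3 -42.   57.4] [559.1 -46.1] [118.4  66.3] 82.7
top 25684 [555.4 -33.1  85. ] [552.6 -43. ] [210.2 183.1] 81.8
padL 855 [570.3  46.8 127.4] [569.9  42.2] [36.3 22.1] 81.4
padR 564 [ 548.5 -108.7  132.9] [ 549.3 -106.2] [28.5 21.9] 81.5
333 395 76 187
hole [557.9 -45.1] [115.8  65.5] 82.63185119628906
```

View pics/c2.png

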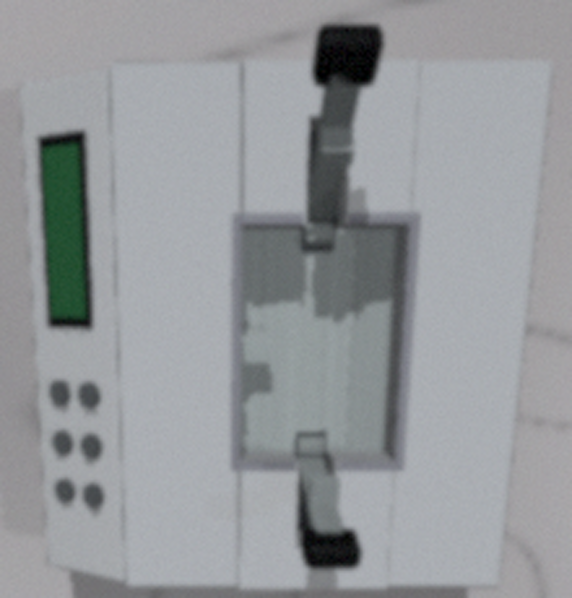

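```bash
cat >> h.py <<'E'
YAW=np.radians(-8.2); O=np.array([.559,-.0439])   # shaker yaw, origin
def S(x,y,z):
    c,s=np.cos(YAW),np.sin(YAW); return [O[0]+c*x-s*y,O[1]+s*x+c*y,z]
E
python3 - <<'E'
from plant import robot
from h import *
f=dict(np.load("w1.npz")); t=dict(np.load("top0.npz"))
for nm,cs in dict(outer=[(233,212),(419,212),(403,468),(233,470)],inner=[(242,225),(409,225),(395,461),(242,463)]).items():
    P=np.array([pix(f,240+a/2.6,b/2.6,.085)[:2]*1000 for a,b in cs]);d=np.linalg.norm(P-np.roll(P,-1,0),axis=1)
    a=np.degrees(np.arctan2(*(P[0]+P[1]-P[2]-P[3])[::-1])); print(nm,P.mean(0).round(1),d.round(1),a.round(1))
for n,u,v,z in(("beaker",415,326,.06),("jar",476,257,.05),("amber",455,210,.08)): print(n,pix(t,u,v,z).round(3))
robot.grip(0.0,30)
o=[np.pi,0,YAW]
robot.goto(S(0,-.035,.20),o); robot.move_straight(S(0,-.035,.139),vel=.1)
print(robot.move_straight(S(0,-.098,.139),vel=.05,contact_N=6)); s=robot.sense();print(s["tcp_pos"],s["wrist_force"],s["t"])
c,q=np.cos(YAW),np.sin(YAW);d=s["tcp_pos"][:2]-O;print("local y",-q*d[0]+c*d[1])
robot.move_straight(S(0,-.06,.139),vel=.1);robot.move_straight(S(0,-.06,.22),vel=.15)
robot.grip(.45)
b=[np.pi,0,np.radians(-22.9)]
robot.goto([.538,-.2922,.20],b)
f=robot.grab_frame("wrist");np.savez("w2.npz",**f)
import cv2;cv2.imwrite("pics/w2.png",f["image"][...,::-1]);print(robot.sense()["t"])
E
```

```text
outer [558.6 -44.1] [ 74.2 102.3  73.9 103.2] 82.4
inner [558.5 -44.9] [66.9 94.5 66.4 95.4] 82.5
beaker [ 0.325 -0.312  0.06 ]
jar [ 0.551 -0.491  0.05 ]
amber [ 0.686 -0.415  0.08 ]
True
[ 0.54608509 -0.1333198   0.13886991] [0.4678094  0.89770919 3.03868585] 5.7917
local y -0.0903476364245176
8.2167
```

View pics/w2.png

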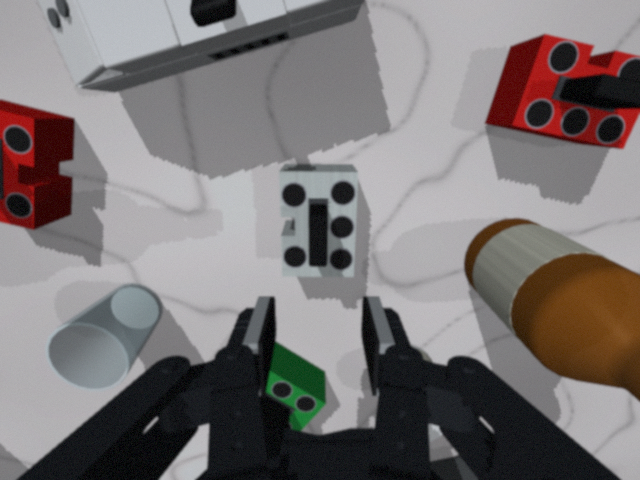

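The view shows the five-well block at (320,222), two wells and the notch on the left at (290,228), aligned with the jaws. Next: refine the grip position, grasp and lift.

```bash
python3 - <<'E'
from plant import robot
from h import *
import cv2
f=dict(np.load("w2.npz"));W=cloud(f)
def rect(n,u0,u1,v0,v1,lo,hi):
    P=W[v0:v1,u0:u1].reshape(-1,3);q=P[(P[:,2]>lo)&(P[:,2]<hi)]
    r=cv2.minAreaRect((q[:,:2]*1000).astype(np.float32)); print(n,len(q),(q.mean(0)*1000).round(1),np.round(r[0],1),np.round(r[1],1),round(r[2],1)); return r
rect("top",270,370,155,285,.043,.053); r=rect("grip",295,340,190,280,.081,.091)
g=np.array(r[0])/1000; a=np.radians(r[2]-90 if r[1][0]>r[1][1] else r[2]); print(g,a)
assert np.hypot(*(g-[.538,-.294]))<.006 and abs(a+.4)<.06
b=[np.pi,0,a]
robot.move_straight([*g,.12],vel=.2,attitude=b)
print(robot.move_straight([*g,.064],vel=.08,contact_N=8))
robot.grip(0.0,60); print(robot.sense()["opening"])
robot.move_straight([*g,.10],vel=.06); s=robot.sense();print(s["opening"],s["wrist_force"],s["t"])
robot.move_straight([*g,.245],vel=.2)
robot.goto(S(0,0,.245),[np.pi,0,YAW]); 
f=robot.grab_frame("wrist");np.savez("w3.npz",**f)
cv2.imwrite("pics/w3.png",f["image"][...,::-1]);s=robot.sense();print(s["opening"],s["tcp_pos"],s["wrist_force"],s["t"])
E
```

```text
top 6545 [ 540.7 -288.9   48.4] [ 537.9 -292.9] [90.9 62.1] 66.8
grip 990 [ 538.7 -291.3   86. ] [ 538.3 -292.1] [39.2 13.4] 67.2
[ 0.53834485 -0.292142  ] -0.39801235438954125
False
0.1525329944868062
0.15498422856229496 [ 0.59290006 -0.51647413 -4.72404803] 10.7
0.15255001486517733 [ 0.55917061 -0.04713063  0.24451204] [-0.59594969 -1.14793043 -4.60112927] 12.6083
```

View pics/w3.png

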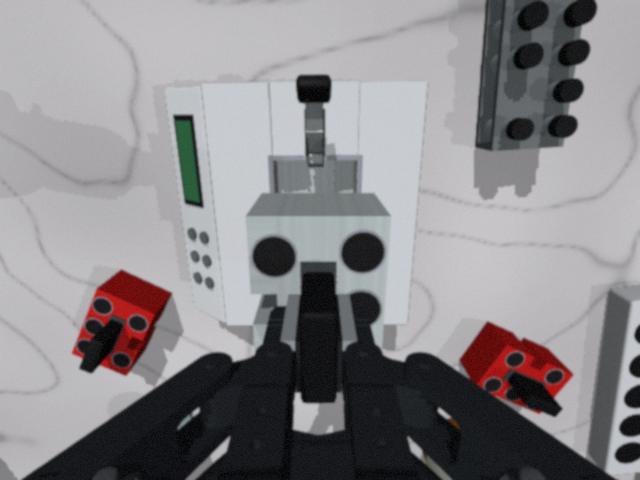

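The block is held with its notch on the panel side. Next I measure held block against pocket, both from this one view.

```bash
python3 - <<'E'
from plant import robot
from h import *
import cv2
f=dict(np.load("w3.npz"));W=cloud(f)
def rect(n,u0,u1,v0,v1,lo,hi):
    P=W[v0:v1,u0:u1].reshape(-1,3);q=P[(P[:,2]>lo)&(P[:,2]<hi)]
    r=cv2.minAreaRect((q[:,:2]*1000).astype(np.float32)); print(n,len(q),(q.mean(0)*1000).round(1),np.round(r[0],1),np.round(r[1],1),round(r[2],1))
    c,s=np.cos(YAW),np.sin(YAW); L=(q[:,:2]-O)@np.array([[c,-s],[s,c]])*1000; return L
L=rect("btop",240,395,185,345,.222,.236)
for lo,hi in((-99,99),):
    print("block local x edges",np.percentile(L[:,0],[.3,99.7]).round(1),"y",np.percentile(L[:,1],[.3,99.7]).round(1))
# yaw from +y edge of the top
xs=np.arange(-25,26,5); e=[np.percentile(L[abs(L[:,0]-x)<2.5,1],98) for x in xs]; print("edge slope deg",np.degrees(np.polyfit(xs,e,1)[0]).round(2),np.round(e,1))
L=rect("htop",195,435,70,330,.081,.09)
print("housing x",np.percentile(L[:,0],[.2,99.8]).round(1),"y",np.percentile(L[:,1],[.2,99.8]).round(1))
m=abs(L[:,0]-20)<60
xs=np.arange(-40,80,10); e=[np.percentile(L[abs(L[:,0]-x)<5,1],99) for x in xs]; print("housing +y slope",np.degrees(np.polyfit(xs,e,1)[0]).round(2),np.round(e,1))
L=rect("padL",290,340,65,110,.1,.16);print("pad x",np.percentile(L[:,0],[1,99]).round(1),"y",np.percentile(L[:,1],[1,99]).round(1))
L=rect("floor",270,365,155,195,.045,.0625)
print("floor x",np.percentile(L[:,0],[.5,99.5]).round(1),"y",L[:,1].max().round(1))
s=robot.sense();print(s["tcp_pos"],s["tcp_rot"])
c,q=np.cos(YAW),np.sin(YAW);d=s["tcp_pos"][:2]-O;print("tcp local",c*d[0]+q*d[1],-q*d[0]+c*d[1])
E
```

```text
btop 12300 [564.3 -22.8 228.5] [561.5 -35.1] [65.5 62.4] 81.5
block local x edges [-29.7  32.1] y [-21.9  41.7]
edge slope deg -0.31 [41.5 41.5 41.5 41.5 41.4 41.4 41.4 41.4 41.3 41.3 41.2]
htop 28528 [558.1  -6.1  85.1] [553.  -43.1] [210.  180.7] 82.0
housing x [-91.4  83.5] y [-103.1  104.7]
housing +y slope 3.67 [103.8 104.2 104.2  90.4  63.8 104.2 104.7 104.2 104.2 104.1 104.1 103.3]
padL 1102 [571.3  51.3 132.2] [571.1  50.5] [20.2 22. ] 81.6
pad x [-12.1   9.2] y [ 85.  105.1]
floor 2601 [562.1 -13.6  57.4] [562.5 -12.3] [33.3 67.3] 81.8
floor x [-34.5  32.3] y 48.5
[ 0.55917061 -0.04713063  0.24451204] [ 3.14002655e+00  4.33703469e-04 -1.47831438e-01]
tcp local 0.0006296500717777867 -0.0031732686586368407
```

```bash
cat >> h.py <<'E'
from plant import robot
def loc():
    s=robot.sense();c,q=np.cos(YAW),np.sin(YAW);d=s["tcp_pos"][:2]-O
    return np.array([c*d[0]+q*d[1],-q*d[0]+c*d[1],s["tcp_pos"][2]]),s
E
python3 - <<'E'
from h import *
T=np.array([-.0012,-.0003]); cmd=T.copy(); y=YAW
robot.move_straight(S(*cmd,.158),vel=.15,attitude=[np.pi,0,y])
for i in range(3):
    robot.sleep(.25); p,s=loc(); print((p*1000).round(2),np.degrees(s["tcp_rot"]).round(2),s["t"])
    cmd+=T-p[:2]; y+=YAW-s["tcp_rot"][2]
    robot.move_straight(S(*cmd,.158),vel=.02,attitude=[np.pi,0,y])
robot.sleep(.25); p,s=loc(); f0=s["wrist_force"]; print((p*1000).round(2),f0.round(1))
r=robot.move_straight(S(*cmd,.128),vel=.02,contact_N=5)
p,s=loc(); print(r,(p*1000).round(2),np.degrees(s["tcp_rot"]).round(2),(s["wrist_force"]-f0).round(1),s["torque"].round(2),s["t"]); np.save("cmd.npy",[*cmd,y])
import cv2
f=robot.grab_frame("wrist");cv2.imwrite("pics/w4.png",f["image"][...,::-1]);np.savez("w4.npz",**f)
f=robot.grab_frame("side");cv2.imwrite("pics/s4.png",f["image"][...,::-1])
E
```

```text
[ -0.63  -0.21 158.98] [ 1.8e+02 -1.1e-01 -8.2e+00] 13.5917
[ -1.76  -0.43 157.99] [180.    0.   -8.2] 14.0917
[ -1.22  -0.26 158.  ] [180.    0.   -8.2] 14.5917
[ -1.18  -0.29 158.  ] [ 0.5 -1.  -4. ]
False [ -1.13  -0.26 128.12] [-1.8e+02 -1.0e-02 -8.2e+00] [-0.2  1.2 -0.1] [0.05 0.03 0.01] 16.7417
```

The block entered cleanly, with its underside now about 7 mm below the key's top. Next I set it down on the toes.

```bash
python3 - <<'E'
from h import *
import cv2
*cmd,y=np.load("cmd.npy")
r=robot.move_straight(S(*cmd,.119),vel=.015,contact_N=5)
p,s=loc(); print(r,(p*1000).round(2),s["wrist_force"].round(1),s["torque"].round(2),s["t"])
robot.sleep(.3)
f=robot.grab_frame("side");cv2.imwrite("pics/s5.png",cv2.resize(f["image"][190:300,250:400,::-1],None,fx=5,fy=5,interpolation=cv2.INTER_CUBIC))
f=robot.grab_frame("wrist");W=cloud(f);np.savez("w5.npz",**f)
P=W.reshape(-1,3);P=P[(P[:,2]>.1)&(P[:,2]<.125)];c,q=np.cos(YAW),np.sin(YAW);L=(P[:,:2]-O)@np.array([[c,-q],[q,c]])
m=(abs(L[:,0])<.04)&(abs(L[:,1])<.055);L=L[m];Z=P[m,2]
print(len(Z),np.percentile(Z*1000,[5,50,95]).round(1),"x",np.percentile(L[:,0]*1000,[.5,99.5]).round(1),"y",np.percentile(L[:,1]*1000,[.5,99.5]).round(1))
E
```

```text
True [-9.8000e-01 -6.0000e-02  1.2657e+02] [-0.6  0.6  5.4] [-0.19  0.07  0.  ] 17.1417
13180 [107.1 110.6 113.4] x [-31.1  30.4] y [-19.3  44.3]
```

View pics/s5.png

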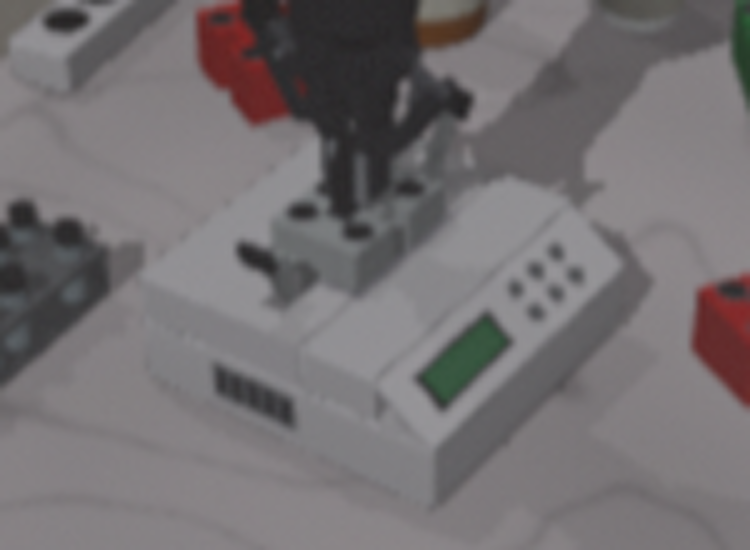

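The side view shows the block level in the pocket at (355,235), notch facing the panel and over the key, and both levers out. Its underside is about 5.6 mm above the floor, which is the toe height. I release it and swing the levers in.

```bash
python3 - <<'E'
from h import *
import cv2
*cmd,y=np.load("cmd.npy"); o=[np.pi,0,YAW]
robot.grip(.45); robot.sleep(.2)
robot.move_straight(S(*cmd,.215),vel=.12); robot.grip(0.0,30)
for sg in(1,-1):
    X=-.0013
    robot.goto(S(X,sg*.14,.215),o); robot.move_straight(S(X,sg*.14,.136),vel=.15)
    r=robot.move_straight(S(X,sg*.064,.136),vel=.05,contact_N=8)
    p,s=loc();print(sg,r,(p*1000).round(1),s["wrist_force"].round(1),s["t"])
    robot.move_straight(S(X,sg*.11,.136),vel=.12); robot.move_straight(S(X,sg*.11,.215),vel=.2)
robot.goto(S(-.02,-.11,.33),o)
f=robot.grab_frame("wrist");W=cloud(f);np.savez("w6.npz",**f);cv2.imwrite("pics/w6.png",f["image"][...,::-1])
c,q=np.cos(YAW),np.sin(YAW);P=W.reshape(-1,3);L=(P[:,:2]-O)@np.array([[c,-q],[q,c]])
def show(n,m):
    l=L[m]*1000;z=P[m,2]*1000;print(n,m.sum(),"x",np.percentile(l[:,0],[.5,99.5]).round(1),"y",np.percentile(l[:,1],[.5,99.5]).round(1),"z",np.percentile(z,[2,50,98]).round(1)); return l,z
b=(abs(L[:,0])<.04)&(abs(L[:,1])<.047)&(P[:,2]>.095)&(P[:,2]<.118)
l,z=show("btop",b); A=np.c_[l,np.ones(len(l))];print("tilt",np.linalg.lstsq(A,z,rcond=None)[0])
show("padL",(abs(L[:,0])<.03)&(L[:,1]>.045)&(L[:,1]<.13)&(P[:,2]>.12)&(P[:,2]<.16));show("padR",(abs(L[:,0])<.03)&(L[:,1]<-.045)&(L[:,1]>-.13)&(P[:,2]>.12)&(P[:,2]<.16));print(robot.sense()["t"])
E
```

```text
1 True [ -1.5  69.5 135.7] [-0.5  0.1  0.5] 22.0833
-1 True [ -1.7 -70.6 135.7] [ 0.5 -0.7 -0.7] 26.0667
btop 6233 x [-30.8  30.5] y [-44.7  45.6] z [103.6 105.5 114.2]
tilt [7.88561542e-04 9.57316448e-05 1.05870500e+02]
padL 487 x [-12.    9.5] y [48.6 55. ] z [122.8 148.8 151.7]
padR 335 x [-11.7   9.4] y [-58.2 -48.9] z [128.2 150.1 151.9]
27.675
```

View pics/w6.png

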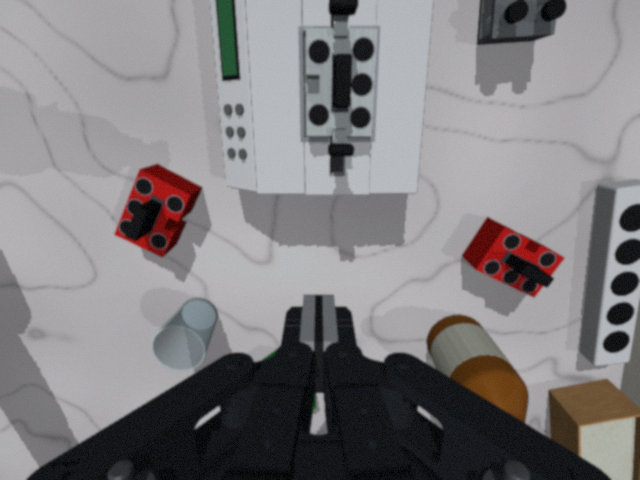

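The block and both pads are in their home positions, at (340,80), (343,5) and (341,150). I'll hand the job in.

```bash
python3 - <<'E'
from plant import robot
robot.sleep(.3); s=robot.sense(); print(s["wrist_force"],s["t"]); robot.close_job()
E
```

```text
[0.16984682 0.91717846 0.01100223] 27.975
the job is handed in; nothing more can be done
```

The five-well block is in the shaker's pocket, notch over the key and both levers swung in. I handed the job in at about 28 s of the 67 s limit; no verdict is reported.

**What I did:** I pushed the right lever out to its stop; the left already stood at about 0.5 rad. I took the block by its grip and lined it up with the pocket from a wrist view. It went down over the key without touching it, so no working about was needed. I set it on the lever toes, released it and swung both levers in to their stops.

**Last checks, from the wrist camera's depth:**
- **Block:** its top is 105.5 mm above the bench. That puts the underside at 57.5 mm, against a pocket floor I had measured at 57.4 mm. It is level to about 0.001 rad and centred to about 1.5 mm.
- **Levers:** both pads are where they belong at 0 rad. The finger stopped at +69.5 and -70.6 mm, about the 70 mm expected.
- **Robot:** raised clear of everything, with about 1 N on the wrist (sensor offset).
- **Bystanders:** I did not measure them again. Those in the last picture look undisturbed, and I felt no unexpected contact.

**Disagreement:** the top and wrist cameras differed by about 4 mm in y. I used the wrist camera for both the grasp and the fit.

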